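# Click the viewer's aperture slide to its third hole

### The arm

A 6-joint arm with a two-finger parallel gripper is mounted at the origin on a cart in front of the work surface, level with it; the furniture and walls round the work are solid. World frame = base frame: x ahead of the robot, y to its left, z up, the work surface at z = 0. Lengths are in mm, angles in rad, forces in N, time in s.
With the tool pointing down it reaches from about 350 to 725 mm from the base axis. Payload 4.3 kg.
Tool frame: the origin (TCP) lies on the centre line of the jaws, within the pads' length; the fingertips stand 17 mm ahead of it and the grasp point (between the pads) lies 2 mm behind it (tips_ahead is the z of the fingertips in the tool frame, in mm); z points along the fingers, y is the direction in which the jaws open and shut (so a half turn about z gives the same grasp; the last joint's range is limited). The gripper opens to 85 mm and grips with 20 to 120 N. Pads are 22 mm wide; open, the fingers measure 114 mm over their backs; the gripper's body (76 mm by 85 mm) begins 54 mm behind the grasp point. The pads swing forward as they close: fully open they stand 13 mm farther back than shut.
Start: joints at [-1.386, 0.377, 0.081, 1.274, 0, 1.46], TCP at [167.076, -550.228, 248.329] pointing down, gripper open.
Joint ranges: [-2.72, 2.72], [-0.84, 1.66], [-1.02, 1.22], [-1.77, 2.12], [-1.37, 1.28], [-3.14, 3.14]. Speed limits (rad/s): [2.57, 2.57, 3.14, 3.14, 3.14, 3.14].

### API

Orientations are given as a unit quaternion [w, x, y, z].
In Python, from workcell import * gives the robot as it stands.
- The arm moves only by the tool servo_tool, never from a script. Its argument "targets" is a list that holds one entry, the list of rows, each a list of 7 numbers: the closure in counts, from 0 (fully open) to 255 (shut), then the shift along the tool's x, y, z in cm, then the turn, a rotation vector about the tool's x, y, z in rad. A call has 1 to 5 rows; each row shifts and turns the commanded pose from where the row before left it, along the tool's axes as they then stand; what a row does not reach is not made up. A row lasts 1/10 s, in which the tool goes at most 50 mm and 8.59 degrees, less where a joint would pass 70% of its speed; a pose out of reach is approached as far as the arm can. A call is refused whole if a number of a shift passes 5 or a number of a turn 0.15, either way. A call with a gripper value outside its range is refused whole. The fingers move at their own pace and stop on an object; "newtons" is the grip in N (left out, the last holds). Time passes only in rows, so rows that do not move let the fingers close. It gives the time, the measured TCP pose, the force and the opening at its end, in the units of the state.
- read_state(): the state, without advancing time (a new reading comes with each control period).
- grab_frame(name): name is "side" or "top" or "wrist"; returns (picture, depth): 480x640x3 uint8, red, green, blue; 480x640 float32, mm along the optical axis (not along the pixel's ray), 0 where there is no reading.
- calibration(name): a dict with "K" (3x3 intrinsics, pixels), "R" (3x3) and "t" (3): a world point X has camera coordinates R X + t. Camera axes: x right, y down, z forward; pixel columns grow to the right and rows downward; lengths in mm; the calibration is good to about 2 mm. A picture is of the moment at which its call begins: read the wrist's pose just before it. calibration takes no time and is no camera call; for the wrist camera it gives the pose at the moment of the call.
- close_job(): hands the job in, once; it reports no verdict.
The state is a dict: "time": time; "joint_pos": joint angles; "qvel": joint speeds; "tau": joint torques, N m; "eef_pos": TCP position; "eef_rot": TCP orientation; "contact_force": force on the tool from outside, world axes, zero at the start; "ft_torque": the same for the moment, N m; "finger_gap": opening from 0.0 (shut) to 1.0 (fully open).
Only numpy, scipy, OpenCV 4.12 (cv2) and the standard library are available. Lean on these libraries where they do the work, as an engineer would, in place of code of your own. Each camera call takes 0.05 s, during which the arm holds its last target. There are 200 camera calls.

### The job

On the stone viewer, push the upright finger lever to the left (away from the slide's blank end at the right stop), counting the clicks from that blank end, and leave the slide resting in its third click, with the third hole under the eyepiece. Push it slowly and gently with a fingertip or the outside of the fingers, without gripping it, never let it run past the third click, and leave the loose things around it where they are; finish clear of the lever.

Things in the scene. Friction and masses are not known exactly. Their poses are not given: they have to be found in the camera images.
- viewer: Stone viewer fixed to the worktop: grey base, its x -65 to +50 mm, y -110 to +110 mm, flat top 36 mm above the worktop. Origin on the worktop below the eyepiece. At yaw 0 its x points away from the robot, y to the robot's left along the slide, z up. Two small end stops for the lever's foot (6 mm thick, up to 43 mm above the worktop) stand at y = -49.5 and +49.5 mm.
- eyepiece_axis (a point): Centre of the top of the black ring eyepiece (36 mm across, 58 to 82 mm above the worktop), held over the slide by a bridge from the back. Below it the slide brings, from the blank end on, five holes 2.5, 4, 6, 8.5 and 11 mm wide, one at each click.
- lever_top (a point): Centre of the top of the black upright finger lever, 86 mm above the worktop. A plate 22 mm deep (viewer x), 10 mm thick (viewer y), 40 mm tall (46 to 86 mm above the worktop), at viewer x = -48 mm, viewer y = -40 mm + travel of the slide. Its left and right faces are free to push on, from the base (36 mm) up, but for the low end stops.
- aperture_slide (a joint): Travel of slide and lever along viewer +y (left), m: 0 = blank end at the right stop; clicks one to five at 0.016, 0.032, 0.048, 0.064, 0.080 (left stop), play about 1 mm. Starts at the blank end or in click one. From each notch the push rises to about 10 N over 4 to 8 mm, then drops to nothing as the slide snaps ahead of the finger into the next notch, where it stays.
- ring_box: Bystander, loose: closed dark ring box, 60x52x42 mm. Origin: centre of its underside.
- bottle: Bystander, loose: small white dropper bottle with a pointed cap, 31 mm across, 84 mm tall. Origin: centre of its underside.
- brass_weight: Bystander, loose: knobbed brass weight, 24 mm across, 27 mm tall. Origin: centre of its underside.
- loupe: Bystander, loose: folded pocket loupe lying flat, 24x38x18 mm. Origin: centre of its underside.
- gold_ring: Bystander, loose: finger ring with a stone, lying flat, 25 mm across, 5 mm high. Origin: centre of its underside.
- bangle: Bystander, loose: open bangle lying flat, 68x82x8 mm. Origin: centre of its underside.
- steel_dish: Bystander, loose: shallow round steel dish, 86 mm across, 16 mm high. Origin: centre of its underside.

How it is judged (in metres and radians):
At the end, for the whole second after the job is handed in: The slide rests in its third click (travel 48 mm, within 4 mm) and is still, the hand is off it, and every loose bystander is within 15 mm of where it stood (value of joint aperture_slide between 0.044 and 0.052 m and velocity of joint aperture_slide between -0.005 and 0.005 m/s and distance of each of ring_box, bottle, brass_weight, loupe, gold_ring, bangle, steel_dish from where it was at the start of the episode below 0.015 m); the robot touches nothing.
It fails at once if the slide went past its third click towards the fourth (value of joint aperture_slide above 0.057 m).
It fails at once if the lever was gripped or forced (more than 36 N) (contact force between the fingers and aperture_slide above 36 N).
It fails at once if a bystander was moved by more than 15 mm, or lifted (distance of any of ring_box, bottle, brass_weight, loupe, gold_ring, bangle, steel_dish from where it was at the start of the episode above 0.015 m).
It also fails if it takes over 45 s, if anything falls off the work surface, if the arm or the gripper's body presses on something with over 40 N, if the wrist force passes 120 N, or if a joint passes its speed limit or range.

## Working session

There is one attempt and no reset: what is moved stays moved. The work goes in short steps, Python scripts to look and compute and a tool call to move; the robot and the scene stay as the last step left them, time stands still between calls to the robot, and variables do not carry over. Pictures are saved under pics/ and viewed, about 8 in all and at most 12, crops included, and the job is handed in when it is done.

Besides the shell and the picture viewer there is one more tool, called after ">>>" by a JSON object that holds its "api" and its "payload". servo_tool: Moves the arm, as the interface text tells. Its arguments: {"type":"object","properties":{"targets":{"type":"array","items":{"type":"array","items":{"type":"array","items":{"type":"number"}}}},"newtons":{"type":"number"}},"required":["targets"]}

```bash
mkdir -p pics; python3 - <<'E'
from workcell import *
import cv2,numpy as np
s=read_state();print(s)
for n in("top","side"):
    p,d=grab_frame(n);cv2.imwrite(f"pics/{n}0.png",p[:,:,::-1]);np.save(f"pics/{n}0.npy",d);c=calibration(n);print(n,c)
E
```

```text
{'time': 0.0, 'joint_pos': array([-1.38627515e+00,  3.78094464e-01,  7.96064891e-02,  1.27443122e+00,
       -9.21956063e-06,  1.46048110e+00]), 'qvel': array([-0.00030345,  0.00037212, -0.00102566, -0.00183449,  0.00083914,
       -0.00139933]), 'tau': array([ 1.38108174e-05, -4.63610673e+01,  2.69870389e+01,  2.08019488e-02,
        8.71541602e-06,  6.48482143e-06]), 'eef_pos': array([ 166.96108293, -549.5518338 ,  247.33543163]), 'eef_rot': array([-1.06053145e-03,  9.89153043e-01,  1.46884753e-01, -4.39798904e-05]), 'contact_force': array([ 0.14161507, -0.32693015, -0.43279199]), 'ft_torque': array([ 0.03444625,  0.04894187, -0.00975653]), 'finger_gap': 0.9984266229402395}
top {'K': array([[527.44854254,   0.        , 328.71018584],
       [  0.        , 527.44854254, 239.9448296 ],
       [  0.        ,   0.        ,   1.        ]]), 'R': array([[-0.00636248, -0.99965178,  0.02560938],
       [-0.98899158,  0.00250439, -0.14795059],
       [ 0.14783494, -0.0262688 , -0.98866313]]), 't': array([-4.66325350e-02,  5.63953877e+02,  8.41521375e+02])}
side {'K': array([[491.91685285,   0.        , 325.44449213],
       [  0.        , 491.91685285, 239.68694913],
       [  0.        ,   0.        ,   1.        ]]), 'R': array([[ 0.92293329, -0.38427975, -0.02287392],
       [-0.16361964, -0.33779672, -0.92688834],
       [ 0.34845768,  0.85919873, -0.37463955]]), 't': array([-530.71027115,  185.90725991,  724.15058723])}
```

View pics/top0.png

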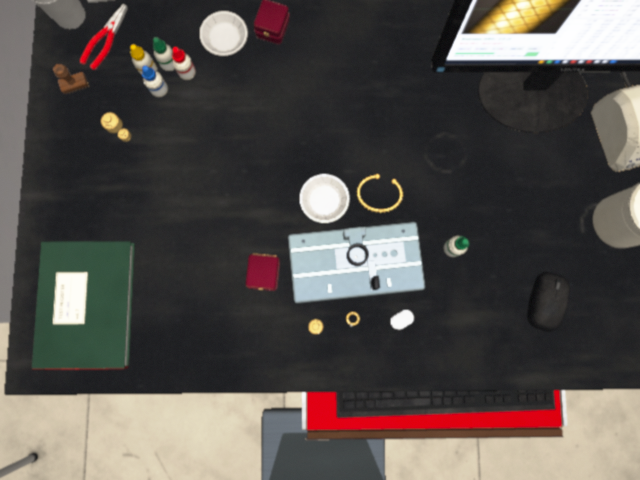

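View pics/side0.png

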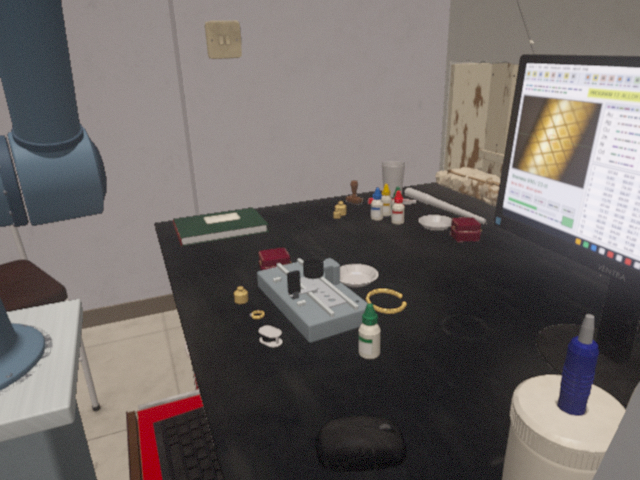

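The top view shows the viewer base with corners at about (289,235), (417,223), (425,288) and (296,302). The eyepiece is at (357,255) and the black lever at (376,283), near the right stop (389,282). The loupe, gold ring and brass weight lie in front of it, and the bottle is to the right at (457,246). The side view agrees. Next I'll measure from the depth.

```bash
cat > h.py <<'E'
from workcell import *
import cv2,numpy as np
def cloud(d,c):
    v,u=np.mgrid[0:480,0:640];K=c["K"]
    P=np.stack([(u-K[0,2])/K[0,0]*d,(v-K[1,2])/K[1,1]*d,d],-1)
    return (P-c["t"])@c["R"]
E
python3 - <<'E'
from h import *
d=np.load("pics/top0.npy");c=calibration("top");W=cloud(d,c)
s=np.zeros(d.shape,bool);s[215:310,280:435]=True;s&=d>0
print("table z",np.median(W[330:370,150:280,2]))
m=s&(abs(W[...,2]-36)<9)
r=cv2.minAreaRect(W[m][:,:2].astype(np.float32));print("base",r,np.median(W[m][:,2]))
yaw=np.deg2rad(r[2]);yaw=(yaw+np.pi/4)%(np.pi/2)-np.pi/4
R=np.array([[np.cos(yaw),-np.sin(yaw)],[np.sin(yaw),np.cos(yaw)]])
o=np.array(r[0])-R@[-7.5,0];print("yaw",yaw,"origin",o)
def V(P): return (P[:,:2]-o)@R
for nm,box in(("lever",(270,295,365,386)),("eye",(240,270,343,372))):
    a,b,x,y=box;P=W[a:b,x:y].reshape(-1,3);P=P[(P[:,2]>72)&(P[:,2]<100)];q=V(P)
    print(nm,len(P),P.mean(0),"viewer",q.min(0),q.max(0),(q.min(0)+q.max(0))/2)
# side
d=np.load("pics/side0.npy");c=calibration("side");W=cloud(d,c).reshape(-1,3);q=V(W);ok=(d.ravel()>0)&(q[:,0]>-64)&(q[:,0]<-35)&(abs(q[:,1])<70)&(W[:,2]>50)&(W[:,2]<95)
print("side lever",ok.sum(),q[ok].min(0),q[ok].max(0),W[ok][:,2].max())
E
```

```text
table z -0.5112058659236518
base ((529.4989013671875, -48.15357208251953), (115.44439697265625, 220.7330780029297), 5.723541259765625) 36.75148662778369
yaw 0.09989463985665425 origin [536.96151145 -47.40560772]
lever 94 [490.96904544 -74.95742175  84.70720295] viewer [-58.92139905 -28.53851338] [-37.94926659 -18.2962886 ] [-48.43533282 -23.41740099]
eye 242 [540.49718049 -46.32953371  79.89871666] viewer [-17.60711913 -16.97876418] [23.28027532 17.59432261] [2.8365781  0.30777921]
side lever 291 [-62.47802777 -29.76103738] [-40.08493227 -19.11157457] 87.78329904939439
```

The base fits its known size and height: 115x221 mm at z 36, yaw 0.10. The lever is at viewer y ≈ -24, so the slide starts in click one and needs two more clicks. I'll cross above with the gripper shut.

>>> {"api": "servo_tool", "payload": {"targets": [[[255,2.95,-2.19,0.5,0,0,0],[255,2.95,-2.19,0.5,0,0,0],[255,2.95,-2.19,0.5,0,0,0],[255,2.95,-2.19,0.5,0,0,0],[255,2.95,-2.19,0.5,0,0,0]]], "newtons": 40}}

```text
time: 0.6
eef_pos: [276.9, -401.0, 222.7]
eef_rot: [-0.0, 0.989, 0.147, -0.0]
contact_force: [-0.3, -0.6, -1.2]
finger_gap: 0.143
```

>>> {"api": "servo_tool", "payload": {"targets": [[[255,2.95,-2.19,0.5,0,0,0],[255,2.95,-2.19,0.5,0,0,0],[255,2.95,-2.19,0.5,0,0,0],[255,2.95,-2.19,0.5,0,0,0],[255,2.95,-2.19,0.5,0,0,0]]]}}

```text
time: 1.1
eef_pos: [386.1, -253.5, 197.8]
eef_rot: [-0.0, 0.989, 0.147, -0.0]
contact_force: [-0.3, -1.0, -0.6]
finger_gap: 0.001
```

>>> {"api": "servo_tool", "payload": {"targets": [[[255,2.95,-2.19,0.5,0,0,0],[255,2.95,-2.19,0.5,0,0,0],[255,2.95,-2.19,0.5,0,0,0],[255,2.95,-2.19,0.5,0,0,0],[255,2.95,-2.19,0.5,0,0,0]]]}}

```text
time: 1.6
eef_pos: [495.4, -105.8, 172.8]
eef_rot: [-0.0, 0.989, 0.147, -0.0]
contact_force: [0.1, -0.4, 0.4]
finger_gap: 0.001
```

>>> {"api": "servo_tool", "payload": {"targets": [[[255,0,0,0,0,0,-0.14],[255,0,0,0,0,0,-0.14],[255,0,0,0,0,0,-0.14],[255,0,0,0,0,0,-0.14],[255,0,0,0,0,0,-0.14]]]}}

```text
time: 2.1
eef_pos: [494.6, -107.1, 172.8]
eef_rot: [-0.0, 0.877, 0.48, -0.0]
contact_force: [0.2, 0.3, -0.1]
finger_gap: -0.001
```

>>> {"api": "servo_tool", "payload": {"targets": [[[255,0,0,0,0,0,-0.14],[255,0,0,0,0,0,-0.14],[255,0,0,0,0,0,-0.14],[255,0,0,0,0,0,-0.14],[255,0,0,0,0,0,-0.1]]]}}

```text
time: 2.6
eef_pos: [494.6, -107.2, 172.8]
eef_rot: [-0.0, 0.675, 0.738, -0.0]
contact_force: [-0.3, 0.5, -0.1]
finger_gap: 0.002
```

```bash
python3 - <<'E'
from h import *
p,_=grab_frame("wrist");q,_=grab_frame("side")
cv2.imwrite("pics/m1.png",np.hstack([cv2.resize(p,(400,300)),cv2.resize(q[180:380,180:447],(400,300))])[:,:,::-1])
E
```

```text
(no output)
```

View pics/m1.png

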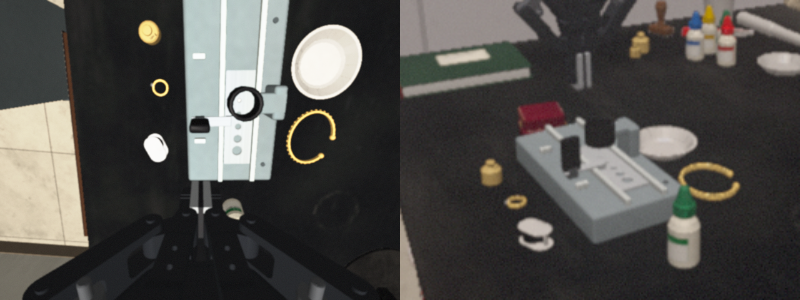

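The close view shows the shut fingertips in line with the lever, at wrist image (200,180), and clear of it at (200,125). The end stop is low, at (199,141). The bottle is off to the side. I'll descend now.

>>> {"api": "servo_tool", "payload": {"targets": [[[255,0,0,2.5,0,0,0],[255,0,0,2.5,0,0,0],[255,0,0,2.5,0,0,0],[255,0,0,1.8,0,0,0],[255,0,0,1,0,0,0]]]}}

```text
time: 3.2
eef_pos: [493.6, -106.9, 68.5]
eef_rot: [-0.001, 0.678, 0.735, -0.001]
contact_force: [0.2, 0.3, -0.8]
finger_gap: 0.0
```

>>> {"api": "servo_tool", "payload": {"targets": [[[255,0.2,0,0,0,0,0],[255,0.2,0,0,0,0,0],[255,0.2,0,0,0,0,0],[255,0.2,0,0,0,0,0],[255,0.1,0,0,0,0,0]]]}}

```text
time: 3.7
eef_pos: [494.8, -98.3, 71.0]
eef_rot: [0.001, 0.677, 0.736, 0.0]
contact_force: [-0.3, 0.7, -0.7]
finger_gap: -0.0
```

>>> {"api": "servo_tool", "payload": {"targets": [[[255,0.1,0,0,0,0,0],[255,0.1,0,0,0,0,0],[255,0.1,0,0,0,0,0],[255,0.1,0,0,0,0,0],[255,0.1,0,0,0,0,0]]]}}

```text
time: 4.2
eef_pos: [493.8, -93.3, 70.2]
eef_rot: [0.0, 0.677, 0.736, -0.0]
contact_force: [-0.0, 0.2, 0.7]
finger_gap: 0.002
```

>>> {"api": "servo_tool", "payload": {"targets": [[[255,0.1,0,0,0,0,0],[255,0.1,0,0,0,0,0],[255,0.1,0,0,0,0,0]]]}}

```text
time: 4.5
eef_pos: [493.6, -91.0, 70.3]
eef_rot: [0.001, 0.677, 0.736, -0.001]
contact_force: [-1.6, -4.5, -1.6]
finger_gap: 0.001
```

Contact is where I predicted it. I'll continue in small steps.

>>> {"api": "servo_tool", "payload": {"targets": [[[255,0.1,0,0,0,0,0],[255,0.1,0,0,0,0,0]]]}}

```text
time: 4.7
eef_pos: [493.7, -90.5, 70.4]
eef_rot: [0.002, 0.677, 0.736, -0.002]
contact_force: [-0.7, -9.3, -2.7]
finger_gap: -0.004
```

>>> {"api": "servo_tool", "payload": {"targets": [[[255,0.1,0,0,0,0,0]]]}}

```text
time: 4.8
eef_pos: [493.6, -90.3, 70.4]
eef_rot: [0.002, 0.677, 0.736, -0.003]
contact_force: [-0.1, -11.4, -3.1]
finger_gap: 0.005
```

>>> {"api": "servo_tool", "payload": {"targets": [[[255,0.1,0,0,0,0,0]]]}}

```text
time: 4.9
eef_pos: [493.6, -89.8, 70.5]
eef_rot: [0.003, 0.677, 0.736, -0.003]
contact_force: [-0.5, -12.6, -2.2]
finger_gap: 0.001
```

>>> {"api": "servo_tool", "payload": {"targets": [[[255,0.1,0,0,0,0,0]]]}}

```text
time: 5.0
eef_pos: [493.5, -89.3, 70.5]
eef_rot: [0.003, 0.678, 0.735, -0.004]
contact_force: [-0.4, -14.1, -3.6]
finger_gap: 0.001
```

>>> {"api": "servo_tool", "payload": {"targets": [[[255,0.05,0,0,0,0,0]]]}}

```text
time: 5.1
eef_pos: [493.5, -89.2, 70.5]
eef_rot: [0.003, 0.678, 0.735, -0.004]
contact_force: [-1.4, -15.9, -2.7]
finger_gap: -0.002
```

>>> {"api": "servo_tool", "payload": {"targets": [[[255,0.0,0,0,0,0,0]]]}}

```text
time: 5.2
eef_pos: [493.5, -89.2, 70.5]
eef_rot: [0.003, 0.678, 0.735, -0.004]
contact_force: [-0.1, -13.8, -2.2]
finger_gap: -0.0
```

The force is a little above the stated 10 N. I'll check what is touching.

```bash
python3 - <<'E'
from h import *
p,d=grab_frame("wrist");q,e=grab_frame("side")
cv2.imwrite("pics/m2.png",np.hstack([cv2.resize(p[100:400,120:520],(400,300)),cv2.resize(q[220:350,230:403],(400,300))])[:,:,::-1])
c=calibration("side");W=cloud(e,c).reshape(-1,3);o=np.array([536.96,-47.41]);y=.0999;R=np.array([[np.cos(y),-np.sin(y)],[np.sin(y),np.cos(y)]])
v=(W[:,:2]-o)@R;ok=(e.ravel()>0)&(v[:,0]>-64)&(v[:,0]<-33)&(v[:,1]>-60)&(v[:,1]<60)
for z in(50,55,60,65,70,75,80,85,95): 
    k=ok&(abs(W[:,2]-z)<2.5);print(z,k.sum(),v[k].min(0).round(1),v[k].max(0).round(1)) if k.sum() else None
E
```

```text
50 20 [-61.5 -28.8] [-53.4 -16.5]
55 24 [-62.1 -47.6] [-45.5 -18.4]
60 42 [-61.9 -48.6] [-35.8 -17.9]
65 49 [-62.9 -49.1] [-36.2 -20.5]
70 60 [-63.5 -49. ] [-35.6 -19.3]
75 58 [-62.6 -49. ] [-35.4 -20.2]
80 57 [-62.4 -48.7] [-34.6 -20. ]
85 61 [-62.6 -48.4] [-34.4 -19.7]
95 31 [-63.3 -49.9] [-35.5 -41.9]
```

View pics/m2.png

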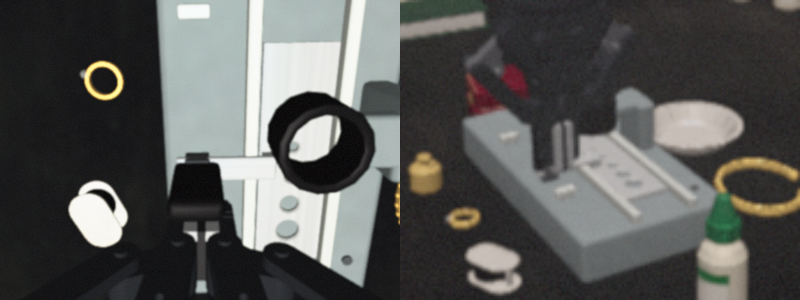

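Only the lever is being touched, near image (195,190), and it is still in its notch. The fingertips are well clear of the eyepiece and the end stops. I'll keep pushing in 1 mm steps.

>>> {"api": "servo_tool", "payload": {"targets": [[[255,0.1,0,0,0,0,0],[255,0,0,0,0,0,0]]]}}

```text
time: 5.5
eef_pos: [493.4, -88.1, 70.5]
eef_rot: [0.003, 0.678, 0.735, -0.004]
contact_force: [-2.1, -13.4, -2.0]
finger_gap: -0.002
```

>>> {"api": "servo_tool", "payload": {"targets": [[[255,0.1,0,0,0,0,0],[255,0,0,0,0,0,0]]]}}

```text
time: 5.7
eef_pos: [493.2, -86.9, 70.5]
eef_rot: [0.003, 0.678, 0.735, -0.003]
contact_force: [-2.2, -12.1, -2.9]
finger_gap: -0.002
```

Force is now falling, so it is over the crest. Another step or two.

>>> {"api": "servo_tool", "payload": {"targets": [[[255,0.1,0,0,0,0,0],[255,0,0,0,0,0,0]]]}}

```text
time: 5.9
eef_pos: [493.1, -84.5, 70.4]
eef_rot: [0.002, 0.677, 0.736, -0.002]
contact_force: [-0.1, -4.2, 1.2]
finger_gap: -0.0
```

>>> {"api": "servo_tool", "payload": {"targets": [[[255,0.1,0,0,0,0,0],[255,0,0,0,0,0,0]]]}}

```text
time: 6.1
eef_pos: [492.8, -80.8, 70.3]
eef_rot: [-0.0, 0.677, 0.736, 0.0]
contact_force: [-0.8, -0.1, 0.3]
finger_gap: 0.001
```

That snapped into click two. The next contact should be near world y ≈ -76.

```bash
cat > lv.py <<'E'
from h import *
q,e=grab_frame("side");c=calibration("side");W=cloud(e,c).reshape(-1,3);o=np.array([536.96,-47.41]);y=.0999;R=np.array([[np.cos(y),-np.sin(y)],[np.sin(y),np.cos(y)]])
v=(W[:,:2]-o)@R;k=(e.ravel()>0)&(v[:,0]>-64)&(v[:,0]<-33)&(abs(v[:,1])<60)&(abs(W[:,2]-70)<12)
print("left face y",np.percentile(v[k][:,1],97),"travel",np.percentile(v[k][:,1],97)+35)
t=read_state();print((t["eef_pos"][:2]-o)@R,t["contact_force"])
cv2.imwrite("pics/side_last.png",cv2.resize(q[220:350,230:403],(532,400))[:,:,::-1])
E
python3 lv.py
```

```text
left face y -12.081269616723606 travel 22.918730383276394
[-47.26648725 -28.5004748 ] [0.36667552 0.10543729 0.3914501 ]
```

>>> {"api": "servo_tool", "payload": {"targets": [[[255,0.1,0,0,0,0,0],[255,0.1,0,0,0,0,0],[255,0.1,0,0,0,0,0],[255,0.1,0,0,0,0,0]]]}}

```text
time: 6.55
eef_pos: [492.5, -76.8, 70.3]
eef_rot: [0.0, 0.677, 0.736, -0.0]
contact_force: [0.9, -1.3, -0.1]
finger_gap: 0.0
```

>>> {"api": "servo_tool", "payload": {"targets": [[[255,0.1,0,0,0,0,0],[255,0.1,0,0,0,0,0]]]}}

```text
time: 6.75
eef_pos: [492.3, -75.2, 70.3]
eef_rot: [0.0, 0.677, 0.736, -0.0]
contact_force: [-0.6, -2.9, -0.4]
finger_gap: 0.003
```

```bash
cat >> lv.py <<'E'
print(np.histogram(v[k][:,1],bins=np.arange(-50,26,4)))
E
python3 lv.py
```

```text
left face y -6.3510701737620945 travel 28.648929826237904
[-47.19837028 -23.15578487] [-0.23844137 -2.98058657  0.57178953]
(array([  0,   0,   0,  20, 106,  71,   7,  12,   6,  10,  17,   5,   0,
         0,   0,   0,   0,   0]), array([-50, -46, -42, -38, -34, -30, -26, -22, -18, -14, -10,  -6,  -2,
         2,   6,  10,  14,  18,  22]))
```

View pics/side_last.png

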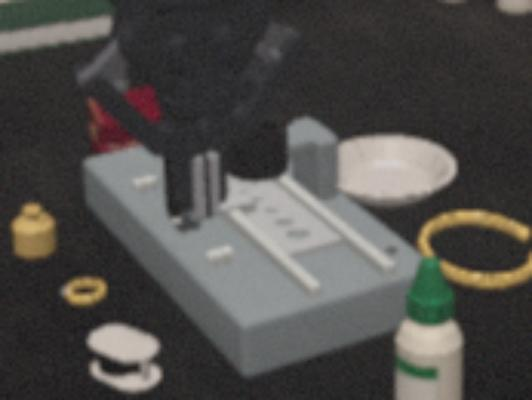

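The lever's left face is at about y -3, which puts it in click two (travel 32), with the finger just touching. On to the second push.

>>> {"api": "servo_tool", "payload": {"targets": [[[255,0.1,0,0,0,0,0],[255,0.1,0,0,0,0,0],[255,0.1,0,0,0,0,0],[255,0,0,0,0,0,0]]]}}

```text
time: 7.2
eef_pos: [492.2, -74.2, 70.4]
eef_rot: [0.002, 0.677, 0.736, -0.002]
contact_force: [-0.9, -8.1, -2.2]
finger_gap: -0.002
```

>>> {"api": "servo_tool", "payload": {"targets": [[[255,0.1,0,0,0,0,0],[255,0,0,0,0,0,0]]]}}

```text
time: 7.4
eef_pos: [492.2, -74.1, 70.4]
eef_rot: [0.002, 0.677, 0.736, -0.003]
contact_force: [-0.2, -10.1, -2.0]
finger_gap: 0.003
```

>>> {"api": "servo_tool", "payload": {"targets": [[[255,0.1,0,0,0,0,0],[255,0,0,0,0,0,0]]]}}

```text
time: 7.6
eef_pos: [492.2, -73.9, 70.5]
eef_rot: [0.003, 0.678, 0.735, -0.004]
contact_force: [-1.0, -14.0, -3.2]
finger_gap: 0.001
```

>>> {"api": "servo_tool", "payload": {"targets": [[[255,0.1,0,0,0,0,0],[255,0,0,0,0,0,0]]]}}

```text
time: 7.8
eef_pos: [492.1, -72.9, 70.5]
eef_rot: [0.003, 0.678, 0.735, -0.003]
contact_force: [-0.3, -13.4, -2.1]
finger_gap: 0.001
```

>>> {"api": "servo_tool", "payload": {"targets": [[[255,0.1,0,0,0,0,0],[255,0,0,0,0,0,0]]]}}

```text
time: 8.0
eef_pos: [492.0, -71.7, 70.5]
eef_rot: [0.003, 0.678, 0.735, -0.003]
contact_force: [-1.9, -12.2, -2.5]
finger_gap: 0.001
```

Same pattern as before. One step at a time now.

>>> {"api": "servo_tool", "payload": {"targets": [[[255,0.1,0,0,0,0,0],[255,0,0,0,0,0,0]]]}}

```text
time: 8.2
eef_pos: [491.9, -71.2, 70.5]
eef_rot: [0.003, 0.678, 0.735, -0.004]
contact_force: [-0.9, -14.6, -2.0]
finger_gap: 0.001
```

>>> {"api": "servo_tool", "payload": {"targets": [[[255,0.05,0,0,0,0,0],[255,0,0,0,0,0,0]]]}}

```text
time: 8.4
eef_pos: [491.9, -71.1, 70.5]
eef_rot: [0.003, 0.678, 0.735, -0.004]
contact_force: [-0.8, -16.3, -3.0]
finger_gap: -0.001
```

>>> {"api": "servo_tool", "payload": {"targets": [[[255,0.05,0,0,0,0,0],[255,0,0,0,0,0,0]]]}}

```text
time: 8.6
eef_pos: [491.8, -70.0, 70.5]
eef_rot: [0.003, 0.678, 0.735, -0.003]
contact_force: [-1.1, -14.7, -2.4]
finger_gap: -0.006
```

>>> {"api": "servo_tool", "payload": {"targets": [[[255,0.05,0,0,0,0,0],[255,0,0,0,0,0,0]]]}}

```text
time: 8.8
eef_pos: [491.8, -69.6, 70.5]
eef_rot: [0.003, 0.678, 0.735, -0.004]
contact_force: [-0.9, -15.1, -1.8]
finger_gap: 0.003
```

>>> {"api": "servo_tool", "payload": {"targets": [[[255,0.05,0,0,0,0,0],[255,0,0,0,0,0,0]]]}}

```text
time: 9.0
eef_pos: [491.5, -66.3, 70.4]
eef_rot: [0.001, 0.677, 0.736, -0.001]
contact_force: [-1.2, -2.0, 0.1]
finger_gap: 0.005
```

It snapped. I'll hold one row, back off 10 mm, rise and check.

>>> {"api": "servo_tool", "payload": {"targets": [[[255,0,0,0,0,0,0],[255,-0.5,0,0,0,0,0],[255,-1,0,0,0,0,0],[255,0,0,-3,0,0,0],[255,0,0,-4,0,0,0]]]}}

```text
time: 9.5
eef_pos: [490.8, -79.9, 139.1]
eef_rot: [-0.002, 0.677, 0.736, -0.001]
contact_force: [0.8, -0.4, 0.5]
finger_gap: -0.002
```

>>> {"api": "servo_tool", "payload": {"targets": [[[255,0,0,-4,0,0,0],[255,-3,-3,0,0,0,0],[255,-3,-3,0,0,0,0],[255,-3,-3,0,0,0,0],[255,0,0,0,0,0,0]]]}}

```text
time: 10.0
eef_pos: [408.1, -180.2, 180.5]
eef_rot: [0.0, 0.679, 0.734, -0.001]
contact_force: [0.3, 0.7, 0.2]
finger_gap: 0.002
```

```bash
python3 lv.py; python3 - <<'E'
from h import *
p,_=grab_frame("top");q,_=grab_frame("side")
cv2.imwrite("pics/m3.png",np.hstack([cv2.resize(p[160:350,230:483],(400,300)),cv2.resize(q[220:370,200:400],(400,300))])[:,:,::-1])
E
```

```text
left face y 7.378998958391268 travel 42.378998958391264
[-139.88658202 -118.05879733] [-0.7058499  -0.26449764  0.36961595]
(array([ 0,  0,  0,  0,  0,  0,  0,  0,  0,  0,  0,  0, 64, 94, 11,  0,  0,
        0]), array([-50, -46, -42, -38, -34, -30, -26, -22, -18, -14, -10,  -6,  -2,
         2,   6,  10,  14,  18,  22]))
```

View pics/m3.png

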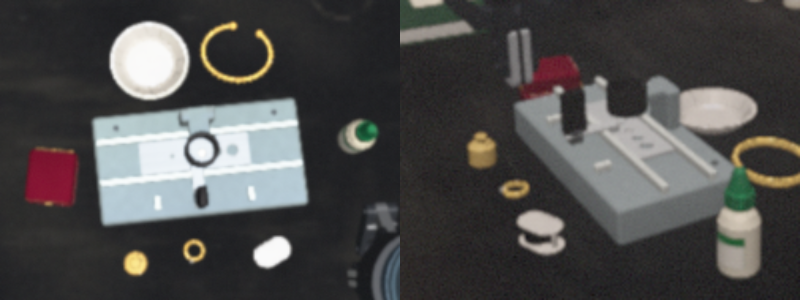

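The lever stands at (202,195), directly in front of the eyepiece, and the bystanders are unmoved. Now a number from the top camera, using the same method as at the start.

```bash
python3 - <<'E'
from h import *
o=np.array([536.96,-47.41]);y=.0999;R=np.array([[np.cos(y),-np.sin(y)],[np.sin(y),np.cos(y)]])
p,d=grab_frame("top");c=calibration("top")
def f(d,c):
    W=cloud(d,c).reshape(-1,3);v=(W[:,:2]-o)@R
    k=(d.ravel()>0)&(v[:,0]>-60)&(v[:,0]<-36)&(abs(v[:,1])<60)&(W[:,2]>72)&(W[:,2]<100);return np.median(v[k][:,1])+40
print("top travel",f(np.load("pics/top0.npy"),c),f(d,c))
q,e=grab_frame("side");cs=calibration("side");print("side",f(np.load("pics/side0.npy"),cs),f(e,cs))
E
```

```text
top travel 17.272882315648246 46.07523518908195
side 13.50328677003127 42.58374844511915
```

The cameras read about 46 mm (top) and 43 mm (side), moving ~29 mm where 32 mm was expected. It could be resting a little short in the notch. I'll go back for a light touch to measure it and seat it, at well under the ~14 N that releases a click.

>>> {"api": "servo_tool", "payload": {"targets": [[[255,3,3,0,0,0,0],[255,3,3,0,0,0,0],[255,3,3,0,0,0,0],[255,0,0,4,0,0,0],[255,0,0,4,0,0,0]]]}}

```text
time: 10.75
eef_pos: [496.1, -77.9, 100.4]
eef_rot: [0.002, 0.675, 0.738, 0.001]
contact_force: [-0.8, 0.0, -0.7]
finger_gap: -0.001
```

>>> {"api": "servo_tool", "payload": {"targets": [[[255,0,0,2,0,0,0],[255,0,0,1,0,0,0],[255,0.4,0,0,0,0,0],[255,0.4,0,0,0,0,0],[255,0.2,0,0,0,0,0]]]}}

```text
time: 11.25
eef_pos: [493.2, -69.7, 71.7]
eef_rot: [0.001, 0.677, 0.736, 0.001]
contact_force: [-0.8, -0.3, -0.1]
finger_gap: 0.005
```

>>> {"api": "servo_tool", "payload": {"targets": [[[255,0.2,0,0,0,0,0],[255,0.1,0,0,0,0,0],[255,0.1,0,0,0,0,0],[255,0,0,0,0,0,0]]]}}

```text
time: 11.65
eef_pos: [491.7, -66.0, 70.5]
eef_rot: [0.0, 0.677, 0.736, 0.0]
contact_force: [0.0, 1.0, 0.0]
finger_gap: -0.002
```

>>> {"api": "servo_tool", "payload": {"targets": [[[255,0.1,0,0,0,0,0],[255,0.1,0,0,0,0,0],[255,0,0,0,0,0,0]]]}}

```text
time: 11.95
eef_pos: [491.3, -63.9, 70.2]
eef_rot: [-0.0, 0.677, 0.736, -0.0]
contact_force: [-1.3, -0.3, 0.5]
finger_gap: 0.0
```

>>> {"api": "servo_tool", "payload": {"targets": [[[255,0.1,0,0,0,0,0],[255,0,0,0,0,0,0]]]}}

```text
time: 12.15
eef_pos: [491.3, -62.9, 70.3]
eef_rot: [-0.0, 0.677, 0.736, -0.0]
contact_force: [0.8, -0.1, -0.2]
finger_gap: 0.002
```

>>> {"api": "servo_tool", "payload": {"targets": [[[255,0.1,0,0,0,0,0],[255,0,0,0,0,0,0]]]}}

```text
time: 12.35
eef_pos: [491.2, -61.9, 70.3]
eef_rot: [0.0, 0.677, 0.736, -0.0]
contact_force: [-0.2, -0.4, 0.1]
finger_gap: 0.002
```

>>> {"api": "servo_tool", "payload": {"targets": [[[255,0.1,0,0,0,0,0],[255,0,0,0,0,0,0]]]}}

```text
time: 12.55
eef_pos: [491.1, -60.9, 70.3]
eef_rot: [0.0, 0.677, 0.736, -0.0]
contact_force: [1.0, -0.3, -0.6]
finger_gap: 0.001
```

>>> {"api": "servo_tool", "payload": {"targets": [[[255,0.1,0,0,0,0,0],[255,0,0,0,0,0,0]]]}}

```text
time: 12.75
eef_pos: [491.0, -59.9, 70.3]
eef_rot: [-0.0, 0.677, 0.736, -0.0]
contact_force: [0.4, 0.4, 0.7]
finger_gap: 0.003
```

There is still no contact at y -59.9, where click three predicts it (two 16 mm steps past first contact at about -92). So the slide is fully at click three, not short. Backing off for good.

>>> {"api": "servo_tool", "payload": {"targets": [[[255,-0.5,0,0,0,0,0],[255,-1,0,0,0,0,0],[255,0,0,-3,0,0,0],[255,0,0,-4,0,0,0],[255,0,0,-4,0,0,0]]]}}

```text
time: 13.25
eef_pos: [491.7, -75.7, 181.1]
eef_rot: [-0.001, 0.677, 0.736, -0.0]
contact_force: [0.8, -0.6, 0.6]
finger_gap: 0.002
```

>>> {"api": "servo_tool", "payload": {"targets": [[[255,-3,-3,0,0,0,0],[255,-3,-3,0,0,0,0],[255,-3,-3,0,0,0,0],[255,0,0,0,0,0,0],[255,0,0,0,0,0,0]]]}}

```text
time: 13.75
eef_pos: [409.9, -173.3, 180.5]
eef_rot: [0.0, 0.678, 0.735, 0.0]
contact_force: [0.5, -0.1, -0.7]
finger_gap: 0.001
```

```bash
python3 lv.py | head -2; python3 - <<'E'
from h import *
p,d=grab_frame("top");a=cv2.imread("pics/top0.png")[:,:,::-1];D=cv2.absdiff(cv2.GaussianBlur(p,(5,5),0),cv2.GaussianBlur(a.copy(),(5,5),0)).max(2)[160:350,230:483]
n,_,st,ce=cv2.connectedComponentsWithStats((D>45).astype(np.uint8));print([(s[4],(c+[230,160]).round()) for s,c in zip(st[1:],ce[1:]) if s[4]>5])
close_job();print("closed",read_state()["contact_force"])
E
```

```text
left face y 9.465574775455673 travel 44.46557477545567
[-138.38418917 -111.93463538] [-0.40750545 -0.7084575  -0.36183243]
[(np.int32(232), array([395., 252.])), (np.int32(294), array([326., 259.])), (np.int32(21), array([372., 273.])), (np.int32(19), array([353., 274.])), (np.int32(140), array([375., 283.])), (np.int32(129), array([355., 285.])), (np.int32(136), array([468., 296.])), (np.int32(22), array([460., 302.])), (np.int32(431), array([471., 330.]))]
the job is handed in; nothing more can be done
the job is handed in; nothing more can be done
```

I pushed the lever left with the side of the shut fingers, one click at a time. As far as I can tell, the slide is resting in its third click, and I have handed the job in. It started in click one (lever at viewer y ≈ -24 mm), so it took two snaps. The push peaked at about 16 N at the wrist, above the stated 10 N but well under the 36 N limit. The arm finished clear of the lever at about 14 s.

**Slide position, where the checks disagreed:**
- **Cameras:** after the second snap, before I touched it again, the top camera gave 46 mm and the side camera about 43 mm. A rougher side reading at the end gave 44.5 mm. By the cameras the lever moved about 29 mm, where 32 mm was expected.
- **Touch:** I brought the finger back to check and met no resistance up to where click three should put the lever's face. That points to about 48 mm or slightly more, and I trusted it over the cameras.

**Bystanders:** comparing the top view before and after, the only changes were at the slide and lever, and where the arm now stands at the lower right. No loose item showed any movement.

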